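# Change the board holder over to a wider circuit board

### The job

The board holder is still set for the narrow board. Pull its spring plunger knob, slide the jaw out to the outermost hole and let the plunger snap fully home; then lay the larger board, the one with the finned heatsink, flat on the two jaw ledges, centred lengthwise and without dropping it. Finally pull the plunger again, slide the jaw in to the middle hole and let it snap fully home, so that the lips of both jaws hold the board by its long edges; leave everything else on the table where it is.

Things in the scene. Friction and masses are not known exactly. Their poses are not given: they have to be found in the camera images.
- holder: bench board holder, fixed to the table. Origin on the table under its middle; y runs along the 44 mm wide rail from the fixed to the sliding jaw, x along the jaws, z up. Both jaws: 100 mm long in x, ledge top 40 mm above the table, then a groove wall, topped by a lip that overhangs the ledge by 5 mm, from 48 to 53 mm above the table
- fixed_jaw (a point): foot of the fixed jaw's groove wall, at ledge height, mid length: holder (0, -51.5, 40) mm, axes as the holder's. Its lip edge is at holder y = -46.5 mm, its ledge reaches in to y = -18 mm
- sliding_jaw (a point): foot of the sliding jaw's groove wall, at ledge height, mid length: holder y = 27.5 mm + joint jaw. Its lip edge is 5 mm and its ledge's end 36 mm further in (-y). In the outermost hole the lip edges leave 117 mm free, centre at holder y = +12 mm; in the middle hole the groove walls are 103 mm apart
- rest (a point): middle of the underside of a clamped 100 mm board: 40 mm above the holder's origin, axes as the holder's
- jaw (a joint): sliding jaw's position along holder +y in m, larger is more open: 0 = innermost hole (narrow board; starts here), 0.024 = middle hole (100 mm board), 0.048 = outermost hole (loading). The pin has about 1 mm play in a hole and drops in when the jaw is within 3 mm of it. Once the plunger is pulled the jaw slides with about 1.5 N friction
- plunger (a joint): lift of the plunger in m: 0 = pin fully home in a hole, from 0.0095 the pin is clear of the rail, 0.012 = stop. A spring pushes it down: 4 N at 0, 8 N at 0.010. Between two holes the pin rests on the rail at about 0.009
- knob (a point): middle of the plunger knob's gripping band (reaches 9 mm above and below): upright round black knob, 32 mm across, 38 mm outward of the sliding jaw's wall. Home, this point is 68 mm above the table, knob top 80, underside 50, saddle below 34.5, sleeve under it 18 mm across. Pulled straight up; rises with joint plunger, rides with joint jaw; held up it carries the jaw along
- power_board: larger green circuit board, 150 (its x) x 100 (y) x 3 mm, about 0.26 kg, loose, flat on the table; origin at the centre of its underside, z up. In its middle a finned aluminium heatsink, 40 (x) x 60 (y) mm, top 45 mm above the underside, flat faces at x = +-20 mm to grip; only flat parts from there to x = +-47 mm; parts up to 27 mm high near the two ends. Either way round fits
- heatsink (a point): gripping point in the middle of the larger board's heatsink, 31 mm above the board's underside; axes as the board's
- small_board: the smaller green board, 110 x 76 mm, with a flat shield can, two black relays and a terminal block but no heatsink; lies flat on the table, origin at the centre of its underside. Not to be used
- brush: flux brush with a wooden handle, 125 mm, lying near the table's front edge; bystander
- tweezers: tweezers, 122 mm, right of the holder; bystander
- solder_reel: solder reel, 57 mm across, 32 mm high, right of the holder; bystander
- marker: marker pen, 128 mm, lying between the holder and the boards; bystander
- tape: roll of metal tape, 59 mm across, 48 mm high, behind the boards; bystander

How it is judged:
By the outcome, as a careful person would: the job done as asked, in the order asked, and still so for the second after the job is handed in, with the robot touching nothing.
It also fails if it takes over 58 s, if anything falls off the work surface, if the arm or the gripper's body presses on something with over 40 N, if the wrist force passes 120 N, or if a joint passes its speed limit or range.

### The arm

A 6-joint arm with a two-finger parallel gripper is mounted at the origin on a cart in front of the work surface, level with it; the furniture and walls round the work are solid. World frame = base frame: x ahead of the robot, y to its left, z up, the work surface at z = 0. Lengths are in mm, angles in rad, forces in N, time in s.
With the tool pointing down it reaches from about 275 to 1000 mm from the base axis. Payload 8.4 kg.
Tool frame: the origin (TCP) lies on the mounting face of the last link; the fingertips stand 173 mm ahead of it and the grasp point (between the pads) lies 155 mm ahead of it; z points along the fingers, y is the direction in which the jaws open and shut (so a half turn about z gives the same grasp; the last joint's range is limited). The gripper opens to 85 mm and grips with 20 to 120 N. Pads are 22 mm wide; open, the fingers measure 114 mm over their backs; the gripper's body (76 mm by 85 mm) begins 54 mm behind the grasp point. The pads swing forward as they close: fully open they stand 13 mm farther back than shut.
Start: joints at [1.121, 0.353, 1.633, -0, 1.155, -0.002], TCP at [270.614, 563.38, 404.681] pointing down, gripper open.
Joint ranges: [-2.63, 2.63], [-0.92, 2.1], [0.06, 2.66], [-1.3, 4.44], [0, 2.69], [-3.02, 3.02]. Speed limits (rad/s): [2.22, 2.22, 2.79, 3.14, 3.14, 3.14].

### API

Orientations are given as [roll, pitch, yaw] about the fixed x, y, z axes, in that order (R = Rz(yaw) Ry(pitch) Rx(roll)).
In Python, from rig import r, grab_frame, spotter gives the robot as it stands.
- The arm moves only by the tool apply_moves, never from a script. Its argument "motion" is text: rows parted by semicolons, each of 5 numbers parted by spaces: the opening, from -1 (shut) to 1 (fully open), then the shift along the tool's x, y, z as a fraction of full scale, then the turn about the tool's z as a fraction of full scale. In form: hand x y z twist; .... A call has 1 to 20 rows; each row is the pose to reach, as a shift and turn from the pose commanded when the call began, along the tool's axes at that moment, turning the shorter way round; what a row does not reach only later rows make up. Full scale, the value 1, is 1 m for a shift and pi rad for a turn. A row lasts 1/12 s, in which the tool goes at most 41.7 mm and 7.16 degrees, less where a joint would pass 70% of its speed; a pose out of reach is approached as far as the arm can. A call with a number of a shift or a turn outside -1 to 1 is refused whole. A call with a gripper value outside its range is refused whole. The fingers move at their own pace and stop on an object; "squeeze" is the grip in N (left out, the last holds). Time passes only in rows, so rows that repeat a pose let the fingers close. It gives the time, the measured TCP pose, the force and the opening at its end, in the units of the state.
- r.sense(): the state, without advancing time (a new reading comes with each control period).
- grab_frame(name): name is "side" or "top" or "wrist"; returns a dict with "img" (480x640x3 uint8, red, green, blue), "fx", "fy", "cx", "cy" (pixels), "dist_coeffs" ([k1, k2, p1, p2, k3] as OpenCV has them; the pictures are not rectified), "R" (3x3) and "t" (3): a world point X has camera coordinates R X + t. Camera axes: x right, y down, z forward; pixel columns grow to the right and rows downward; lengths in mm; the calibration is good to about 2 mm. A picture is of the moment at which its call begins. There is no depth.
- r.sign_off(): hands the job in, once; it reports no verdict.
Trained networks look in the newest picture that a camera, given by its name, has taken for a name from the list of things; names that differ only in an ending like _2 or _b are one class to them, and where a whole thing is asked for, a point or a joint stands for the part that bears it (a point fixed in the world has none). Each returns a list of dicts, best first, with "conf" (0 to 1); they miss things now and then, are a little off and sometimes report something else, mostly with a low value. They report only what shows in the picture. A call takes as long as a camera call.
- spotter.boxes_of(query, camera): "point" ([x, y, z] in mm, in world coordinates, good to about 4 mm: the middle of the surface that is visible of it).
- spotter.place_of(query, camera): "point" ([x, y, z] in mm, in world coordinates, good to about 4 mm: a listed point, or the origin of a listed thing).
The state is a dict: "clock": time; "qpos": joint angles; "qvel": joint speeds; "joint_efforts": joint torques, N m; "eef_pos": TCP position; "tcp_rot": TCP orientation; "contact_force": force on the tool from outside, world axes, zero at the start; "wrist_torque": the same for the moment, N m; "opening": opening from 0.0 (shut) to 1.0 (fully open).
Only numpy, scipy, OpenCV 4.12 (cv2) and the standard library are available. Lean on these libraries where they do the work, as an engineer would, in place of code of your own. Each camera call takes 0.05 s, during which the arm holds its last target.

## Working session

There is one attempt and no reset: what is moved stays moved. The work goes in short steps, Python scripts to look and compute and a tool call to move; the robot and the scene stay as the last step left them, time stands still between calls to the robot, and variables do not carry over. Pictures are saved under pics/ and viewed, and the job is handed in when it is done.

Besides the shell and the picture viewer there is one more tool, called after ">>>" by a JSON object that holds its "method" and its "body", one argument or row to a line. apply_moves: Moves the arm, as the interface text tells. Its arguments: {"type":"object","properties":{"motion":{"type":"string"},"squeeze":{"type":"number"}},"required":["motion"]}

```bash
ls; mkdir -p pics
cat > h.py <<'E'
import numpy as np, cv2
from rig import r, grab_frame, spotter
def save(cam,name):
    f=grab_frame(cam); cv2.imwrite(f"pics/{name}.png",f["img"][:,:,::-1]); return f
def proj(f,P):
    P=np.atleast_2d(np.array(P,float)); K=np.array([[f["fx"],0,f["cx"]],[0,f["fy"],f["cy"]],[0,0,1]])
    rv,_=cv2.Rodrigues(np.array(f["R"])); p,_=cv2.projectPoints(P,rv,np.array(f["t"],float),K,np.array(f["dist_coeffs"],float)); return p[:,0]
def onplane(f,uv,z):
    K=np.array([[f["fx"],0,f["cx"]],[0,f["fy"],f["cy"]],[0,0,1]])
    u=cv2.undistortPoints(np.array(uv,float).reshape(-1,1,2),K,np.array(f["dist_coeffs"],float))[:,0]
    R=np.array(f["R"]);t=np.array(f["t"],float);c=-R.T@t
    d=np.c_[u,np.ones(len(u))]@R
    return c+d*((z-c[2])/d[:,2:3])
E
python3 - <<'E'
from h import *
print(r.sense())
for c in ["side","top","wrist"]:
    f=save(c,c+"0"); print(c,f["fx"],np.round(-np.array(f["R"]).T@np.array(f["t"])),np.round(f["R"],2).tolist())
for c in ["side","top"]:
    for q in ["holder","knob","fixed_jaw","sliding_jaw","rest","heatsink","power_board"]:
        print(c,q,[(np.round(d["point"],1).tolist(),round(d["conf"],2)) for d in spotter.place_of(q,c)[:2]])
E
```

```text
pics
{'clock': 0.0, 'qpos': array([ 1.12057823e+00,  3.53671028e-01,  1.63413995e+00, -2.68886241e-05,
        1.15521365e+00, -2.37504384e-03]), 'qvel': array([-0.00080046,  0.00111274,  0.00059089, -0.00019419,  0.00017838,
       -0.00080912]), 'joint_efforts': array([ 6.84880069e-05, -6.05254412e+01, -3.42063367e+01, -2.78745125e-05,
        9.41188540e-03,  4.49848824e-05]), 'eef_pos': array([270.5252898 , 563.15562683, 403.94473492]), 'tcp_rot': array([-3.14016063e+00,  2.11832759e-05,  2.69376049e+00]), 'contact_force': array([ 0.48067117,  0.18269922, -0.80910761]), 'wrist_torque': array([ 0.02054013,  0.00706364, -0.02602894]), 'opening': 0.9971244995619349}
side 603.6433358367988 [  476. -1556.   657.] [[1.0, -0.04, -0.02], [-0.03, -0.36, -0.93], [0.03, 0.93, -0.36]]
top 443.6136298013301 [429.  -2. 957.] [[-0.01, -1.0, 0.01], [-0.99, 0.01, -0.14], [0.14, -0.01, -0.99]]
wrist 394.3378382099829 [203. 595. 372.] [[0.43, 0.9, -0.0], [0.86, -0.41, 0.29], [0.26, -0.13, -0.96]]
side holder [([510.1, -131.5, -0.5], 0.88)]
side knob [([521.6, -63.0, 68.7], 0.68)]
side fixed_jaw [([501.1, -183.8, 43.9], 0.78)]
side sliding_jaw [([515.5, -100.6, 44.9], 0.85)]
side rest [([510.1, -135.8, 41.2], 0.78), ([579.0, 284.4, 0.4], 0.38)]
side heatsink [([580.6, 285.1, 29.6], 0.9)]
side power_board []
top holder [([511.9, -130.8, -1.1], 0.68)]
top knob [([523.8, -66.1, 67.8], 0.54), ([498.5, -183.0, 42.9], 0.33)]
top fixed_jaw []
top sliding_jaw [([513.7, -105.1, 39.1], 0.95)]
top rest [([513.5, -134.1, 40.4], 0.82), ([516.4, -105.5, 35.8], 0.5)]
top heatsink [([579.2, 286.5, 31.8], 0.8)]
top power_board []
```

View pics/top0.png

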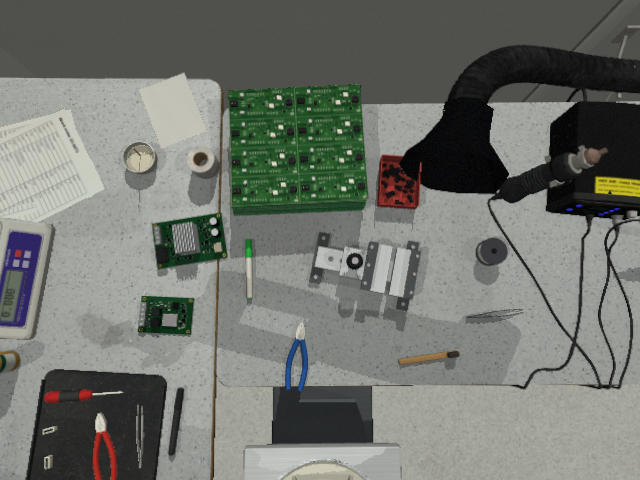

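View pics/side0.png

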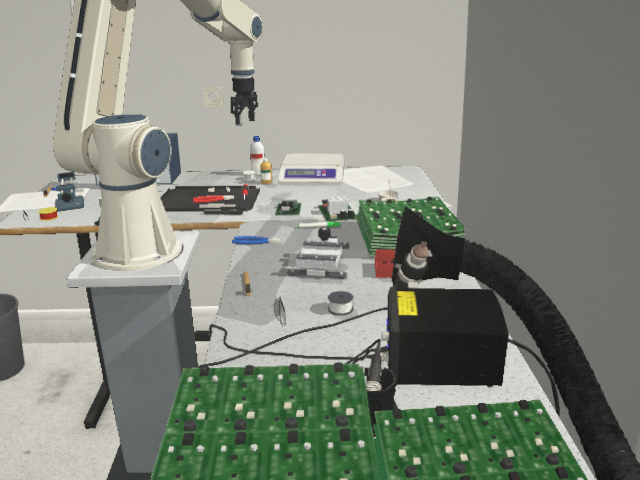

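Run:
```python
from h import *
f=grab_frame("top"); im=f["img"][:,:,::-1]
a=cv2.resize(im[225:325,300:430],None,fx=6,fy=6,interpolation=cv2.INTER_CUBIC)
cv2.imwrite("pics/hz.png",a)
b=cv2.resize(im[200:345,130:260],None,fx=6,fy=6,interpolation=cv2.INTER_CUBIC)[:600]
cv2.imwrite("pics/bz.png",b)
w=spotter.place_of("tape","top"),spotter.place_of("small_board","top"),spotter.place_of("marker","top"),spotter.place_of("solder_reel","top")
print(w)
```

```text
([{'point': [748.4, 254.9, -3.5], 'conf': 0.96}], [{'point': [419.4, 324.7, -0.5], 'conf': 0.76}], [{'point': [515.0, 157.6, -4.6], 'conf': 0.84}], [{'point': [549.8, -365.7, 1.4], 'conf': 0.63}])
```

View pics/hz.png

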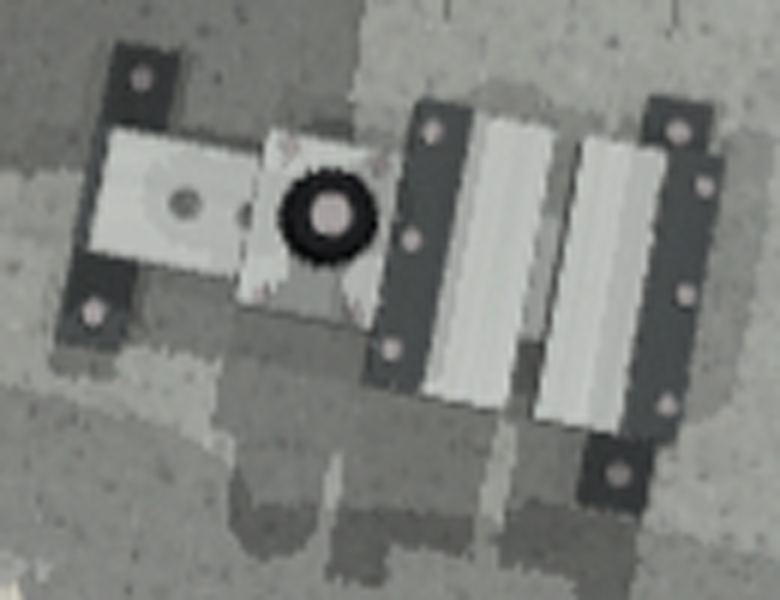

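View pics/bz.png

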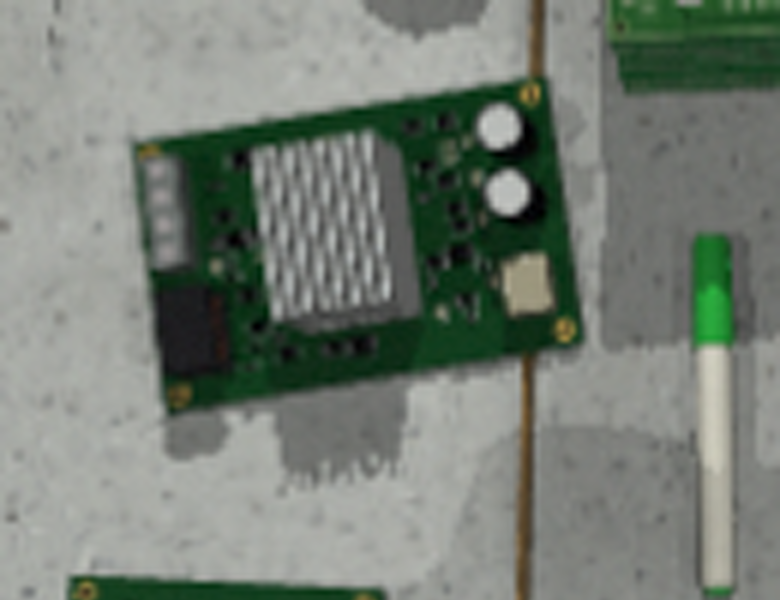

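View pics/wrist0.png

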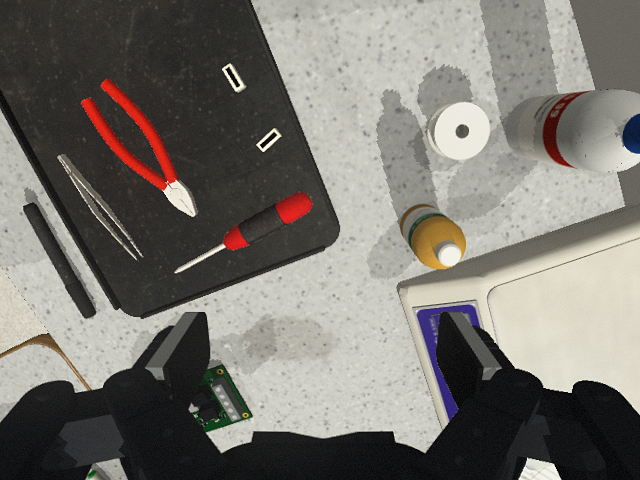

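Run:
```python
from h import *
f=grab_frame("top")
g=lambda pts,o,z: onplane(f,[(o[0]+(x+.5)/6-.5,o[1]+(y+.5)/6-.5) for x,y in pts],z)
s=g([(472,107),(420,395)],(300,225),53); t=g([(667,150),(622,432)],(300,225),53)
print(s.round(1),t.round(1)); 
for e in (s,t):
    d=e[0]-e[1]; print(np.linalg.norm(d),np.arctan2(d[1],d[0]),e.mean(0).round(1))
print("lip gap", np.linalg.norm(s.mean(0)-t.mean(0)))
print("knob",g([(330,214)],(300,225),80).round(1), g([(329,216)],(300,225),77).round(1))
q=g([(187,204)],(300,225),34); print("hole",q.round(1))
b=g([(135,140),(548,80),(582,342),(165,410)],(130,200),3); print(b.round(1),b.mean(0).round(1))
for i,j in((1,0),(2,3),(0,3),(1,2)):
    d=b[i]-b[j]; print(np.linalg.norm(d).round(1),np.arctan2(d[1],d[0]))
```

```text
[[ 562.9 -118.7   53. ]
 [ 464.5  -98.6   53. ]] [[ 547.6 -185.2   53. ]
 [ 451.6 -166.6   53. ]]
100.37661887860999 -0.2006414066834844 [ 513.7 -108.7   53. ]
97.70466397629646 -0.1910553261221431 [ 499.6 -175.9   53. ]
lip gap 68.6967956478784
knob [[523.4 -67.2  80. ]] [[523.  -67.1  77. ]]
hole [[532.2 -20.8  34. ]]
[[616.2 365.3   3. ]
 [637.6 217.6   3. ]
 [541.5 203.1   3. ]
 [518.2 350.2   3. ]] [578.4 284.    3. ]
149.3 -1.4264015808205164
149.0 -1.4134560712336373
99.1 0.15276662701565624
97.2 0.14991277206119574
```

```bash
cat >> h.py <<'E'
def plan(cmd, *targets):
    """cmd=[x,y,z,yaw]; targets same; prints tool-frame fractions"""
    x,y,z,p=cmd; tx=np.array([np.cos(p),np.sin(p)]); ty=np.array([np.sin(p),-np.cos(p)])
    for T in targets:
        d=np.array(T[:2])-[x,y]; tw=-(T[3]-p); tw=(tw+np.pi)%(2*np.pi)-np.pi
        n=np.linalg.norm(np.array(T[:3])-cmd[:3])
        print("x %.4f y %.4f z %.4f tw %.4f  rows %.1f / %.1f"%(d@tx/1000,d@ty/1000,(z-T[2])/1000,tw/np.pi,n/41.7,abs(np.degrees(tw))/7.16))
def st():
    s=r.sense(); print("t",round(s["clock"],2),"pos",s["eef_pos"].round(1),"rot",s["tcp_rot"].round(4),"F",s["contact_force"].round(1),"M",s["wrist_torque"].round(2),"op",round(s["opening"],3))
    return s
E
python3 - <<'E'
from h import *
plan([270.6,563.4,404.7,2.6938],[523.3,-67,330,1.368])
E
```

```text
x -0.5007 y -0.4588 z 0.0747 tw 0.4220  rows 16.4 / 10.6
```

>>> {"method": "apply_moves", "body": {
  "motion": "0.3 -0.5007 -0.4588 0.0747 0.422; 0.3 -0.5007 -0.4588 0.0747 0.422; 0.3 -0.5007 -0.4588 0.0747 0.422; 0.3 -0.5007 -0.4588 0.0747 0.422; 0.3 -0.5007 -0.4588 0.0747 0.422; 0.3 -0.5007 -0.4588 0.0747 0.422; 0.3 -0.5007 -0.4588 0.0747 0.422; 0.3 -0.5007 -0.4588 0.0747 0.422; 0.3 -0.5007 -0.4588 0.0747 0.422; 0.3 -0.5007 -0.4588 0.0747 0.422; 0.3 -0.5007 -0.4588 0.0747 0.422; 0.3 -0.5007 -0.4588 0.0747 0.422; 0.3 -0.5007 -0.4588 0.0747 0.422; 0.3 -0.5007 -0.4588 0.0747 0.422; 0.3 -0.5007 -0.4588 0.0747 0.422; 0.3 -0.5007 -0.4588 0.0747 0.422; 0.3 -0.5007 -0.4588 0.0747 0.422; 0.3 -0.5007 -0.4588 0.0747 0.422; 0.3 -0.5007 -0.4588 0.0747 0.422",
  "squeeze": 50
}}

```text
clock: 2.73
eef_pos: [523.3, -67.7, 329.7]
tcp_rot: [-3.141, -0.0, 1.366]
contact_force: [0.2, 0.1, 0.2]
opening: 0.648
```

Run:
```python
from h import *
st()
f=save("wrist","w1")
H=np.array([509.8,-131.0]);a=-.203;c,s=np.cos(a),np.sin(a)
def hw(x,y,z): return [H[0]+c*x-s*y,H[1]+s*x+c*y,z]
im=f["img"][:,:,::-1].copy()
for P in [hw(0,65.5,80),hw(-50,22.5,53),hw(50,22.5,53),hw(-50,-46.5,53),hw(50,-46.5,53)]:
    p=proj(f,P)[0]; cv2.drawMarker(im,tuple(int(v) for v in p.round()),(0,0,255),0,8,1); print(p.round(1))
cv2.imwrite("pics/w1m.png",im)
print(spotter.place_of("knob","wrist"),spotter.place_of("holder","wrist"))
```

```text
t 2.73 pos [523.3 -67.7 329.7] rot [-3.1409e+00 -2.0000e-04  1.3657e+00] F [0.2 0.1 0.2] M [-0.01  0.03 -0.07] op 0.648
[322.5 253.8]
[249.6 300.6]
[395.7 300.5]
[255.3 385.1]
[390.2 385. ]
[{'point': [522.2, -66.5, 71.5], 'conf': 0.63}] [{'point': [508.8, -131.2, -2.0], 'conf': 0.95}]
```

View pics/w1m.png

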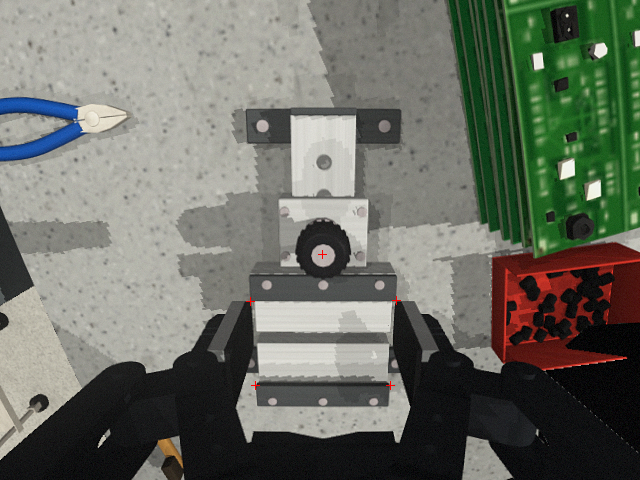

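>>> {"method": "apply_moves", "body": {
  "motion": "0.3 0 0 0.04 0; 0.3 0 0 0.08 0; 0.3 0 0 0.105 0; 0.3 0 0 0.105 0; 0 0 0 0.105 0; -0.3 0 0 0.105 0; -0.6 0 0 0.105 0; -1 0 0 0.105 0; -1 0 0 0.105 0; -1 0 0 0.105 0; -1 0 0 0.105 0; -1 0 0 0.105 0; -1 0 0 0.105 0",
  "squeeze": 60
}}

```text
clock: 3.97
eef_pos: [523.4, -66.8, 226.8]
tcp_rot: [3.14, -0.0, 1.368]
contact_force: [-5.0, 2.4, 9.2]
opening: 0.351
```

Run:
```python
from h import *
st()
f=save("wrist","w2")
```

```text
t 3.97 pos [523.4 -66.8 226.8] rot [ 3.1403e+00 -3.0000e-04  1.3680e+00] F [-5.   2.4  9.2] M [ 0.4   0.83 -0.03] op 0.351
```

View pics/w2.png

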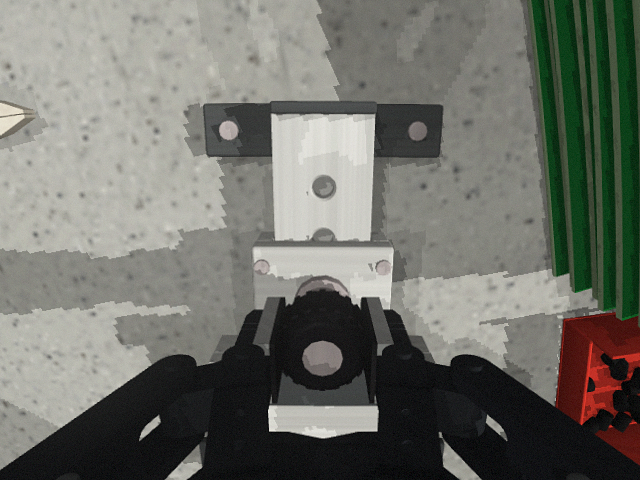

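>>> {"method": "apply_moves", "body": {
  "motion": "-1 0 0 -0.005 0; -1 0 0 -0.009 0; -1 0 0 -0.013 0; -1 0 0 -0.013 0; -1 0 0 -0.013 0; -1 0 0 -0.013 0"
}}

```text
clock: 4.52
eef_pos: [523.4, -67.0, 237.9]
tcp_rot: [3.141, -0.0, 1.368]
contact_force: [0.9, 0.8, -7.9]
opening: 0.342
```

Run:
```python
from h import *
st()
f=save("wrist","w3");f=save("side","s3")
cv2.imwrite("pics/s3z.png",cv2.resize(f["img"][200:290,260:380,::-1],None,fx=6,fy=6,interpolation=cv2.INTER_CUBIC))
```

```text
t 4.52 pos [523.4 -67.  237.9] rot [ 3.1412 -0.      1.3681] F [ 0.9  0.8 -7.9] M [ 0.23 -0.28  0.05] op 0.342
```

View pics/s3z.png

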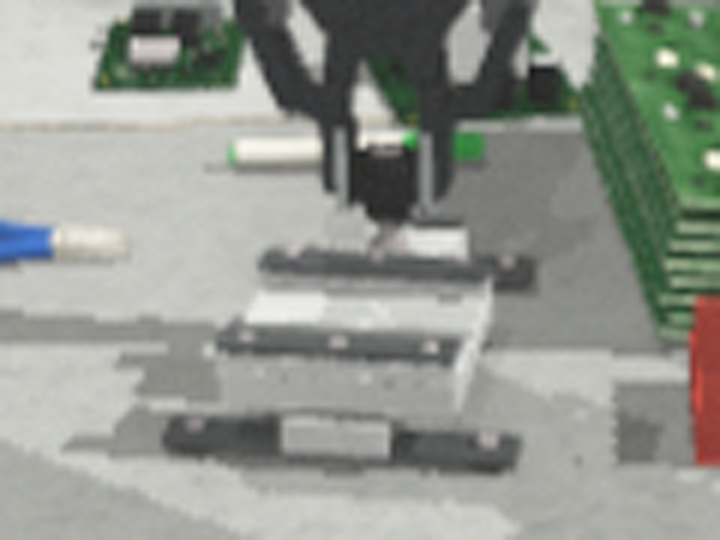

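>>> {"method": "apply_moves", "body": {
  "motion": "-1 0 0 -0.001 0; -1 0.01 0 -0.001 0; -1 0.02 0 -0.001 0; -1 0.03 0 -0.001 0; -1 0.04 0 -0.001 0; -1 0.045 0 -0.001 0; -1 0.048 0 -0.001 0; -1 0.048 0 -0.001 0; -1 0.048 0 -0.001 0; -1 0.048 0 -0.001 0"
}}

```text
clock: 5.45
eef_pos: [533.2, -19.9, 239.0]
tcp_rot: [3.141, -0.0, 1.368]
contact_force: [3.4, 0.8, -12.1]
opening: 0.346
```

Run:
```python
from h import *
st()
```

```text
t 5.45 pos [533.2 -19.9 239. ] rot [ 3.1410e+00 -3.0000e-04  1.3681e+00] F [  3.4   0.8 -12.1] M [ 0.11 -0.7   0.02] op 0.346
```

>>> {"method": "apply_moves", "body": {
  "motion": "-1 0 0 0.003 0; -1 0 0 0.006 0; -1 0 0 0.009 0; -1 0 0 0.012 0; -1 0 0 0.012 0; -1 0 0 0.012 0; -1 0 0 0.012 0"
}}

```text
clock: 6.03
eef_pos: [533.1, -20.1, 227.1]
tcp_rot: [3.141, 0.0, 1.368]
contact_force: [3.0, -1.0, -4.7]
opening: 0.347
```

Run:
```python
from h import *
st()
```

```text
t 6.03 pos [533.1 -20.1 227.1] rot [3.1411 0.     1.3679] F [ 3.  -1.  -4.7] M [-0.12 -0.63  0.04] op 0.347
```

>>> {"method": "apply_moves", "body": {
  "motion": "-0.1 0 0 0 0; 0.2 0 0 0 0; 0.3 0 0 0 0; 0.3 0 0 0 0; 0.3 0 0 0 0; 0.3 0 0 -0.03 0; 0.3 0 0 -0.07 0; 0.3 0 0 -0.103 0; 0.3 0 0 -0.103 0; 0.3 0 0 -0.103 0"
}}

```text
clock: 6.87
eef_pos: [533.6, -20.0, 332.1]
tcp_rot: [3.137, -0.001, 1.368]
contact_force: [-0.4, -0.6, -0.6]
opening: 0.652
```

Run:
```python
from h import *
st()
f=save("wrist","w4")
H=np.array([509.8,-131.0]);a=-.203;c,s=np.cos(a),np.sin(a)
def hw(x,y,z): return [H[0]+c*x-s*y,H[1]+s*x+c*y,z]
im=f["img"][:,:,::-1].copy()
for P in [hw(0,113.5,80),hw(-50,70.5,53),hw(50,70.5,53),hw(-50,-46.5,53),hw(50,-46.5,53)]:
    p=proj(f,P)[0]; cv2.drawMarker(im,tuple(int(v) for v in p.round()),(0,0,255),0,8,1); print(p.round(1))
cv2.imwrite("pics/w4m.png",im)
f=save("side","s4")
cv2.imwrite("pics/s4z.png",cv2.resize(f["img"][200:290,260:380,::-1],None,fx=6,fy=6,interpolation=cv2.INTER_CUBIC))
```

```text
t 6.87 pos [533.6 -20.  332.1] rot [ 3.1374e+00 -7.0000e-04  1.3680e+00] F [-0.4 -0.6 -0.6] M [-0.04  0.02 -0.  ] op 0.652
[319.7 254. ]
[247.4 300.4]
[392.2 300.3]
[256.7 434.9]
[383.4 434.7]
```

View pics/w4m.png

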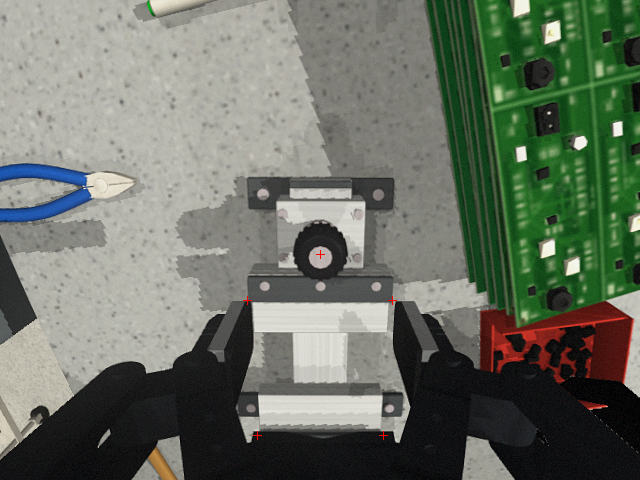

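View pics/s4z.png

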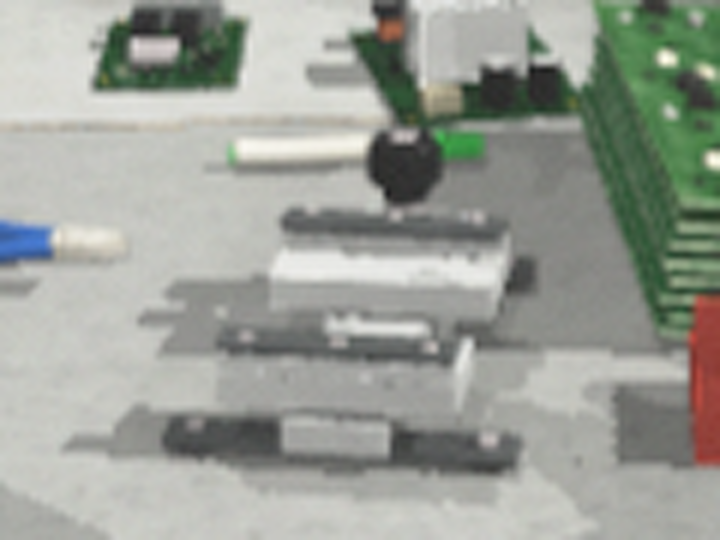

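Run:
```python
from h import *
plan([533.0,-20,331,1.368],[579,285,330,.151])
f=grab_frame("side")
print(onplane(f,[(369,254),(360,205)],0), proj(f,[[579,285,45]]))
```

```text
x 0.3080 y -0.0164 z 0.0010 tw 0.3874  rows 7.4 / 9.7
[[645.23489576 -60.52375818   0.        ]
 [659.47273701 348.90227004   0.        ]] [[336.98305641 198.88980524]]
```

>>> {"method": "apply_moves", "body": {
  "motion": "0.3 0.308 -0.0164 0 0.3874; 0.3 0.308 -0.0164 0 0.3874; 0.3 0.308 -0.0164 0 0.3874; 0.3 0.308 -0.0164 0 0.3874; 0.3 0.308 -0.0164 0 0.3874; 0.3 0.308 -0.0164 0 0.3874; 0.3 0.308 -0.0164 0 0.3874; 0.3 0.308 -0.0164 0 0.3874; 0.3 0.308 -0.0164 0 0.3874; 0.3 0.308 -0.0164 0 0.3874; 0.3 0.308 -0.0164 0 0.3874; 0.3 0.308 -0.0164 0 0.3874; 0.3 0.308 -0.0164 0 0.3874"
}}

```text
clock: 8.1
eef_pos: [578.7, 284.6, 328.9]
tcp_rot: [3.141, 0.002, 0.155]
contact_force: [0.3, -0.3, -0.2]
opening: 0.65
```

Run:
```python
from h import *
st()
f=save("wrist","w5")
H=np.array([579,285.]);a=-1.42;c,s=np.cos(a),np.sin(a)
def hw(x,y,z): return [H[0]+c*x-s*y,H[1]+s*x+c*y,z]
im=f["img"][:,:,::-1].copy()
for P in [hw(x,y,3) for x in(-75,75) for y in (-50,50)]+[hw(x,y,45) for x in(-20,20) for y in (-30,30)]:
    p=proj(f,P)[0]; cv2.drawMarker(im,tuple(int(v) for v in p.round()),(0,0,255),0,8,1); print(p.round(1))
cv2.imwrite("pics/w5m.png",im)
```

```text
t 8.1 pos [578.7 284.6 328.9] rot [3.141e+00 1.700e-03 1.545e-01] F [ 0.3 -0.3 -0.2] M [ 0.    0.01 -0.01] op 0.65
[228.4 281.7]
[219.6 155.8]
[413.7 282.3]
[423.3 156.7]
[292.1 279.1]
[290.3 192.8]
[350.  279.3]
[352.3 193. ]
```

View pics/w5m.png

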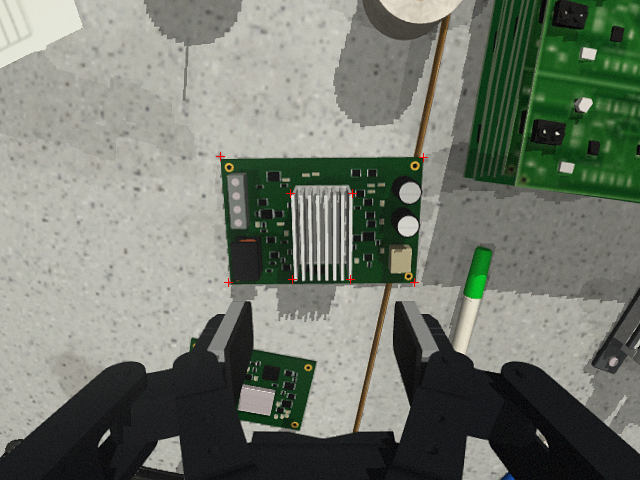

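>>> {"method": "apply_moves", "body": {
  "motion": "0.3 0 0 0.04 0; 0.3 0 0 0.08 0; 0.3 0 0 0.115 0; 0.3 0 0 0.135 0; 0.3 0 0 0.142 0; 0.3 0 0 0.142 0; 0.2 0 0 0.142 0; 0.1 0 0 0.142 0; 0 0 0 0.142 0; -0.2 0 0 0.142 0; -1 0 0 0.142 0; -1 0 0 0.142 0; -1 0 0 0.142 0; -1 0 0 0.142 0; -1 0 0 0.142 0",
  "squeeze": 50
}}

```text
clock: 9.4
eef_pos: [579.7, 285.4, 190.1]
tcp_rot: [-3.141, -0.003, 0.151]
contact_force: [-0.2, -0.3, 6.6]
opening: 0.462
```

Run:
```python
from h import *
st()
f=save("wrist","w6")
```

```text
t 9.4 pos [579.7 285.4 190.1] rot [-3.1407 -0.0032  0.1513] F [-0.2 -0.3  6.6] M [-0.24  0.03  0.03] op 0.462
```

View pics/w6.png

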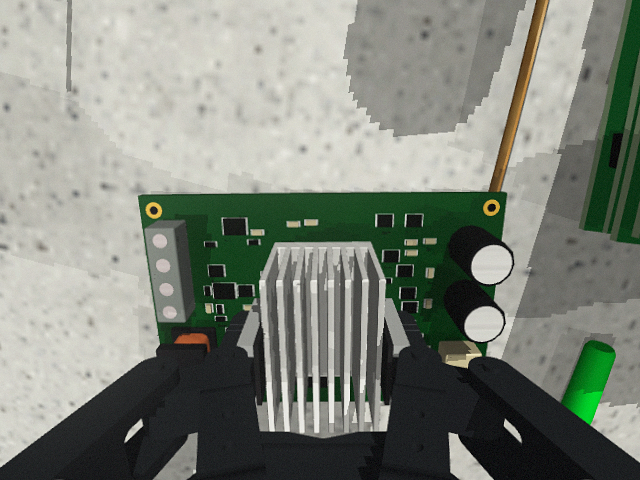

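Run:
```python
from h import *
f=grab_frame("wrist"); s=st()
P=onplane(f,[(140,195.5),(506,192.5)],3); print(P)
p=s["tcp_rot"][2]; tx=np.array([np.cos(p),np.sin(p)]);ty=np.array([np.sin(p),-np.cos(p)])
for q in P: print((q[:2]-s["eef_pos"][:2])@tx,(q[:2]-s["eef_pos"][:2])@ty)
```

```text
t 9.5 pos [579.8 285.4 190.1] rot [-3.1407 -0.0033  0.1514] F [-0.6 -0.5  6.8] M [-0.19  0.07 -0.02] op 0.461
[[615.61192046 365.33646046   3.        ]
 [639.18447318 219.44002734   3.        ]]
47.49676601613727 -73.6109159260806
48.801151080224436 74.17180639684877
```

>>> {"method": "apply_moves", "body": {
  "motion": "-1 0 0 -0.005 0; -1 0 0 -0.015 0; -1 0 0 -0.035 0; -1 0 0 -0.06 0; -1 0 0 -0.09 0; -1 0 0 -0.12 0; -1 0 0 -0.145 0; -1 0 0 -0.16 0; -1 0 0 -0.162 0; -1 0 0 -0.162 0"
}}

```text
clock: 10.33
eef_pos: [578.9, 285.1, 351.5]
tcp_rot: [-3.141, -0.002, 0.151]
contact_force: [0.5, 0.1, -2.5]
opening: 0.455
```

Run:
```python
from h import *
st()
from h import spotter
save("wrist","w7")
for k in (.1,.3,.5,.7,.9,1):
    plan([579,285,350,.151],[579+k*(512.5-579),285+k*(-118.1-285),350-k*50,.151+k*1.217])
```

```text
t 10.33 pos [578.9 285.1 351.5] rot [-3.1409e+00 -2.3000e-03  1.5100e-01] F [ 0.5  0.1 -2.5] M [-0.   -0.03 -0.01] op 0.455
x -0.0126 y 0.0389 z 0.0050 tw -0.0387  rows 1.0 / 1.0
x -0.0379 y 0.1166 z 0.0150 tw -0.1162  rows 3.0 / 2.9
x -0.0632 y 0.1943 z 0.0250 tw -0.1937  rows 4.9 / 4.9
x -0.0885 y 0.2720 z 0.0350 tw -0.2712  rows 6.9 / 6.8
x -0.1137 y 0.3497 z 0.0450 tw -0.3486  rows 8.9 / 8.8
x -0.1264 y 0.3885 z 0.0500 tw -0.3874  rows 9.9 / 9.7
```

View pics/w7.png

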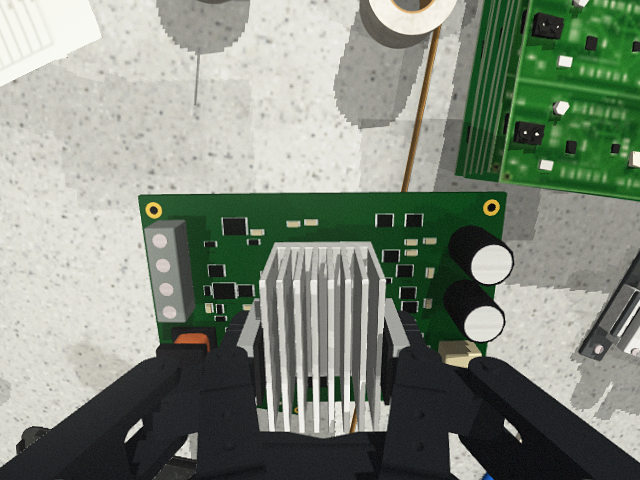

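>>> {"method": "apply_moves", "body": {
  "motion": "-1 -0.0038 0.0117 0.0015 -0.0116; -1 -0.0101 0.0311 0.004 -0.031; -1 -0.019 0.0583 0.0075 -0.0581; -1 -0.0291 0.0894 0.0115 -0.0891; -1 -0.0392 0.1204 0.0155 -0.1201; -1 -0.0493 0.1515 0.0195 -0.1511; -1 -0.0594 0.1826 0.0235 -0.1821; -1 -0.0695 0.2137 0.0275 -0.2131; -1 -0.0796 0.2448 0.0315 -0.2441; -1 -0.0897 0.2758 0.0355 -0.2751; -1 -0.0999 0.3069 0.0395 -0.306; -1 -0.1087 0.3341 0.043 -0.3332; -1 -0.1163 0.3574 0.046 -0.3564; -1 -0.1213 0.373 0.048 -0.3719; -1 -0.1245 0.3827 0.0493 -0.3816; -1 -0.1264 0.3885 0.05 -0.3874; -1 -0.1264 0.3885 0.05 -0.3874; -1 -0.1264 0.3885 0.05 -0.3874; -1 -0.1264 0.3885 0.05 -0.3874"
}}

```text
clock: 11.97
eef_pos: [512.1, -117.6, 299.3]
tcp_rot: [-3.14, -0.0, 1.367]
contact_force: [-0.0, -0.3, -2.3]
opening: 0.458
```

Run:
```python
from h import *
st()
f=save("wrist","w8"); g=save("side","s8"); t=save("top","t8")
cv2.imwrite("pics/t8z.png",cv2.resize(t["img"][225:325,300:430,::-1],None,fx=6,fy=6,interpolation=cv2.INTER_CUBIC))
cv2.imwrite("pics/s8z.png",cv2.resize(g["img"][190:290,260:380,::-1],None,fx=6,fy=6,interpolation=cv2.INTER_CUBIC))
```

```text
t 11.97 pos [ 512.1 -117.6  299.3] rot [-3.1402e+00 -2.0000e-04  1.3674e+00] F [-0.  -0.3 -2.3] M [ 0.04 -0.03 -0.02] op 0.458
```

View pics/w8.png

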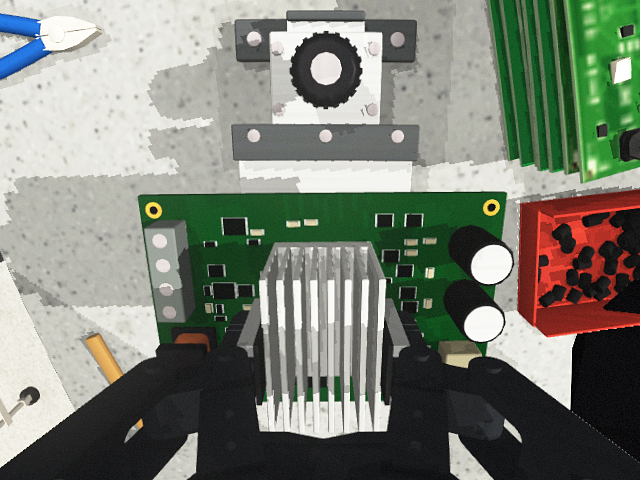

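View pics/s8z.png

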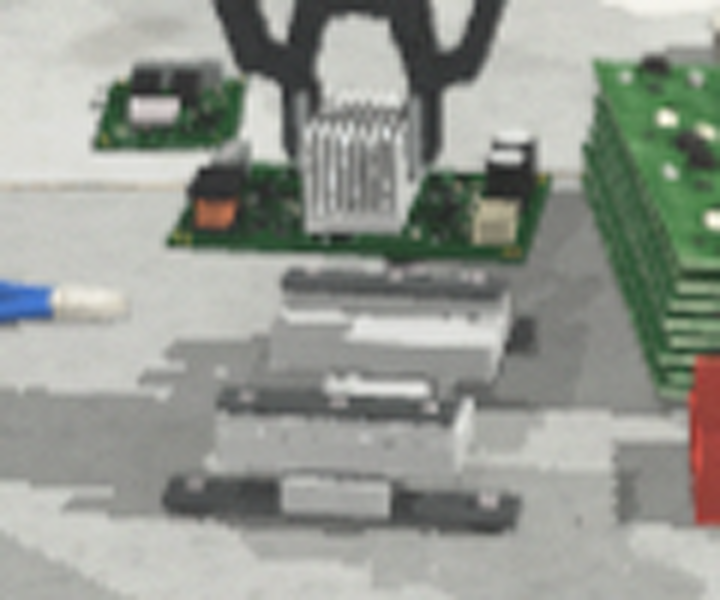

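View pics/t8z.png

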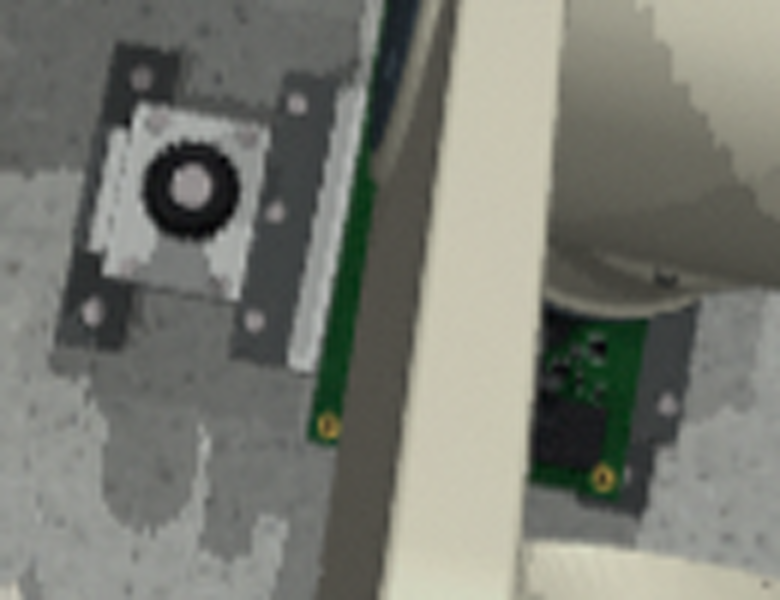

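Run:
```python
from h import *
f=grab_frame("wrist"); s=st()
p=s["tcp_rot"][2]; tx=np.array([np.cos(p),np.sin(p)]);ty=np.array([np.sin(p),-np.cos(p)])
for n,uv,z in (("lip",[(232,160),(419,159)],53),("board",[(140,195.5),(506,192.5)],s["eef_pos"][2]-190.1+3)):
  for q in onplane(f,uv,z): print(n,((q[:2]-s["eef_pos"][:2])@tx).round(1),((q[:2]-s["eef_pos"][:2])@ty).round(1))
H=np.array([509.8,-131.0]); print((s["eef_pos"][:2]-H)@tx,(s["eef_pos"][:2]-H)@ty)
```

```text
t 12.17 pos [ 512.4 -117.5  299.9] rot [-3.1414e+00 -1.0000e-04  1.3685e+00] F [ 0.8 -0.3 -3.3] M [ 0.05  0.   -0.01] op 0.465
lip 55.2 -49.2
lip 55.8 51.7
board 46.9 -74.0
board 48.2 73.6
13.709125278521137 -0.12275758224358871
```

>>> {"method": "apply_moves", "body": {
  "motion": "-1 0 0.0007 0.01 0; -1 0 0.0007 0.025 0; -1 0 0.0007 0.04 0; -1 0 0.0007 0.05 0; -1 0 0.0007 0.058 0; -1 0 0.0007 0.063 0; -1 0 0.0007 0.066 0; -1 0 0.0007 0.068 0; -1 0 0.0007 0.068 0; -1 0 0.0007 0.068 0"
}}

```text
clock: 13.0
eef_pos: [513.3, -118.3, 232.3]
tcp_rot: [3.141, 0.0, 1.368]
contact_force: [0.9, -0.4, -2.4]
opening: 0.459
```

Run:
```python
from h import *
st()
```

```text
t 13.0 pos [ 513.3 -118.3  232.3] rot [3.1409e+00 1.0000e-04 1.3681e+00] F [ 0.9 -0.4 -2.4] M [-0.03  0.01 -0.04] op 0.459
```

Still free (2.4 N is the board's weight). Lower a bit more.

>>> {"method": "apply_moves", "body": {
  "motion": "-1 0 0 0.001 0; -1 0 0 0.002 0; -1 0 0 0.0025 0; -1 0 0 0.0025 0; -1 0 0 0.0025 0"
}}

```text
clock: 13.42
eef_pos: [513.3, -118.3, 230.0]
tcp_rot: [3.141, 0.0, 1.368]
contact_force: [-0.9, -0.8, 5.9]
opening: 0.458
```

Run:
```python
from h import *
st()
g=save("side","s9");f=save("wrist","w9")
cv2.imwrite("pics/s9z.png",cv2.resize(g["img"][190:290,260:380,::-1],None,fx=6,fy=6,interpolation=cv2.INTER_CUBIC))
```

```text
t 13.42 pos [ 513.3 -118.3  230. ] rot [3.1409 0.     1.368 ] F [-0.9 -0.8  5.9] M [ 0.14  0.44 -0.05] op 0.458
```

View pics/s9z.png

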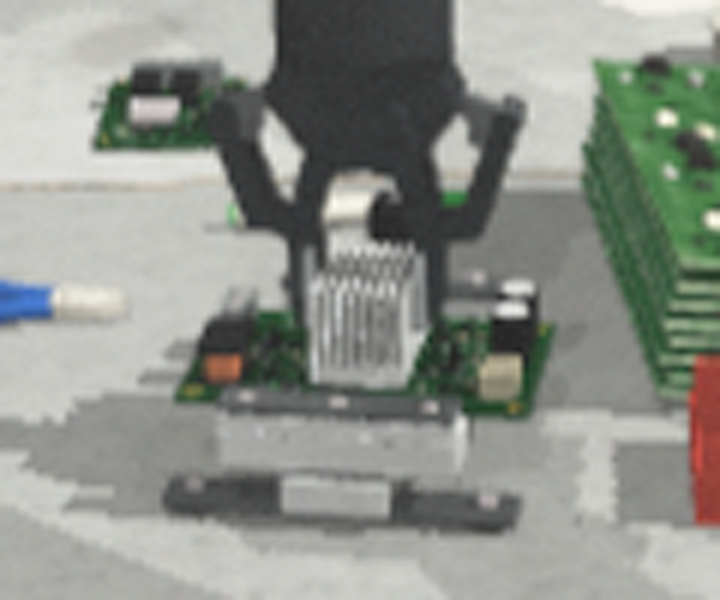

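View pics/w9.png

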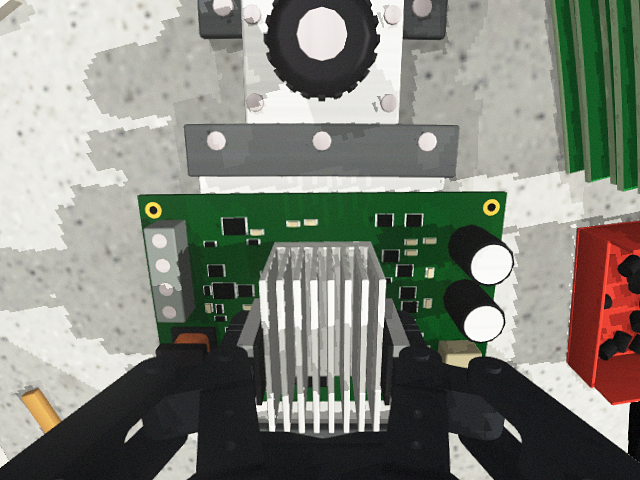

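>>> {"method": "apply_moves", "body": {
  "motion": "0 0 0 0 0; 0.15 0 0 0 0; 0.3 0 0 0 0; 0.3 0 0 0 0; 0.3 0 0 0 0; 0.3 0 0 -0.02 0; 0.3 0 0 -0.05 0; 0.3 0 0 -0.085 0; 0.3 0 0 -0.1 0; 0.3 0 0 -0.1 0; 0.3 0 0 -0.1 0"
}}

```text
clock: 14.43
eef_pos: [513.2, -118.2, 330.2]
tcp_rot: [3.14, 0.0, 1.368]
contact_force: [-0.2, -0.2, -1.2]
opening: 0.644
```

Run:
```python
from h import *
s=st()
f=save("wrist","w10"); g=save("side","s10")
cv2.imwrite("pics/s10z.png",cv2.resize(g["img"][190:290,260:380,::-1],None,fx=6,fy=6,interpolation=cv2.INTER_CUBIC))
# commanded pose: start (512.5,-118.1)+0.7 along tool y
p=1.368; c=[512.5+.7*np.sin(p),-118.1-.7*np.cos(p),329.5,p]; print(c)
H=np.array([509.8,-131.0]); y=113.5
plan(c,[H[0]+.2016*y,H[1]+.9795*y,330,p])
```

```text
t 14.43 pos [ 513.2 -118.2  330.2] rot [3.1396 0.     1.368 ] F [-0.2 -0.2 -1.2] M [0.04 0.03 0.05] op 0.644
[np.float64(513.185655041685), np.float64(-118.24098639584015), 329.5, 1.368]
x 0.1003 y -0.0007 z -0.0005 tw 0.0000  rows 2.4 / 0.0
```

View pics/w10.png

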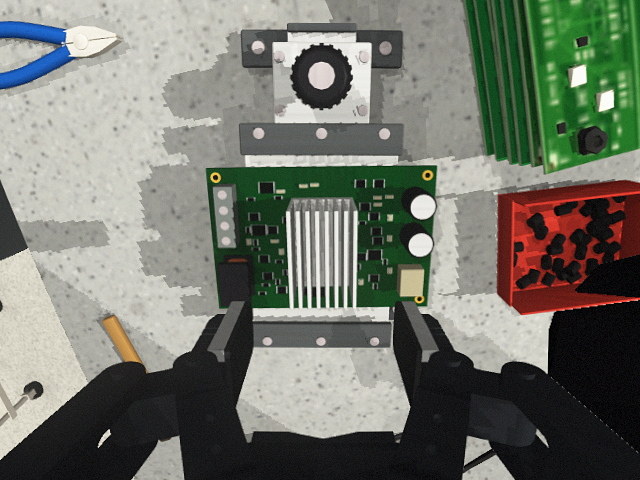

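View pics/s10z.png

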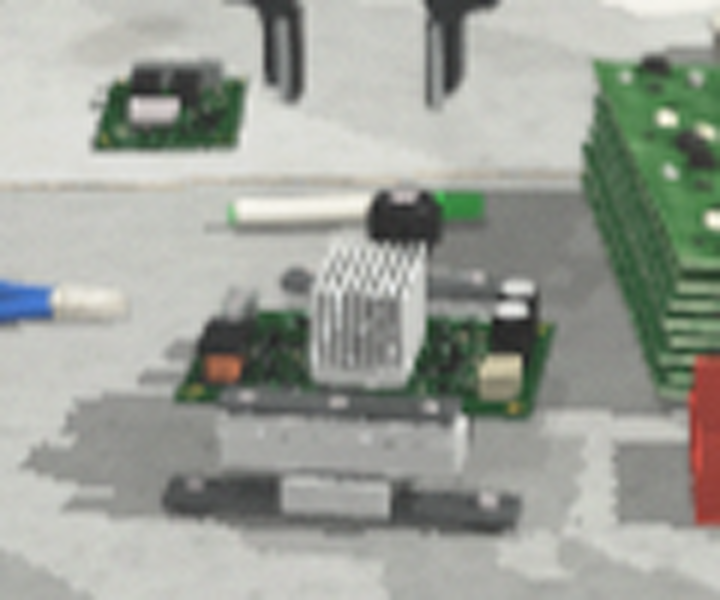

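>>> {"method": "apply_moves", "body": {
  "motion": "0.3 0.03 -0.0007 0 0; 0.3 0.065 -0.0007 0 0; 0.3 0.095 -0.0007 0 0; 0.3 0.1005 -0.0007 0.005 0; 0.3 0.1005 -0.0007 0.03 0; 0.3 0.1005 -0.0007 0.065 0; 0.3 0.1005 -0.0007 0.095 0; 0.3 0.1005 -0.0007 0.1045 0; 0.3 0.1005 -0.0007 0.1045 0; 0 0.1005 -0.0007 0.1045 0; -0.2 0.1005 -0.0007 0.1045 0; -0.4 0.1005 -0.0007 0.1045 0; -0.7 0.1005 -0.0007 0.1045 0; -1 0.1005 -0.0007 0.1045 0; -1 0.1005 -0.0007 0.1045 0; -1 0.1005 -0.0007 0.1045 0; -1 0.1005 -0.0007 0.1045 0; -1 0.1005 -0.0007 0.1045 0",
  "squeeze": 60
}}

```text
clock: 16.03
eef_pos: [533.1, -19.7, 226.5]
tcp_rot: [3.14, -0.0, 1.368]
contact_force: [-2.8, 0.1, 8.0]
opening: 0.348
```

Run:
```python
from h import *
s=st()
```

```text
t 16.03 pos [533.1 -19.7 226.5] rot [ 3.1396e+00 -2.0000e-04  1.3681e+00] F [-2.8  0.1  8. ] M [-0.1   0.47  0.01] op 0.348
```

>>> {"method": "apply_moves", "body": {
  "motion": "-1 0 0 -0.005 0; -1 0 0 -0.01 0; -1 0 0 -0.014 0; -1 0 0 -0.014 0; -1 0 0 -0.014 0; -1 0 0 -0.014 0"
}}

```text
clock: 16.53
eef_pos: [532.9, -19.7, 238.9]
tcp_rot: [3.14, -0.0, 1.368]
contact_force: [5.4, -2.4, -14.5]
opening: 0.346
```

Run:
```python
from h import *
s=st()
```

```text
t 16.53 pos [532.9 -19.7 238.9] rot [ 3.1405 -0.      1.3681] F [  5.4  -2.4 -14.5] M [-0.26 -0.91  0.01] op 0.346
```

>>> {"method": "apply_moves", "body": {
  "motion": "-1 -0.003 0 0 0; -1 -0.006 0 0 0; -1 -0.009 0 0 0; -1 -0.011 0 0 0; -1 -0.013 0 0 0; -1 -0.015 0 0 0; -1 -0.017 0 0 0; -1 -0.019 0 0 0; -1 -0.021 0 0 0; -1 -0.023 0 0 0; -1 -0.024 0 0 0; -1 -0.024 0 0 0; -1 -0.024 0 0 0; -1 -0.024 0 0 0"
}}

```text
clock: 17.7
eef_pos: [528.1, -43.0, 238.9]
tcp_rot: [3.141, -0.0, 1.368]
contact_force: [5.6, -0.0, -13.7]
opening: 0.345
```

Run:
```python
from h import *
s=st(); p=1.368
print((s["eef_pos"][:2]-[533.0,-19.7])@[np.cos(p),np.sin(p)])
save("wrist","w11"); g=save("side","s11")
cv2.imwrite("pics/s11z.png",cv2.resize(g["img"][190:290,260:380,::-1],None,fx=6,fy=6,interpolation=cv2.INTER_CUBIC))
```

```text
t 17.7 pos [528.1 -43.  238.9] rot [ 3.1407e+00 -4.0000e-04  1.3679e+00] F [  5.6  -0.  -13.7] M [ 0.07 -0.91  0.02] op 0.345
-23.80257048125077
```

View pics/s11z.png

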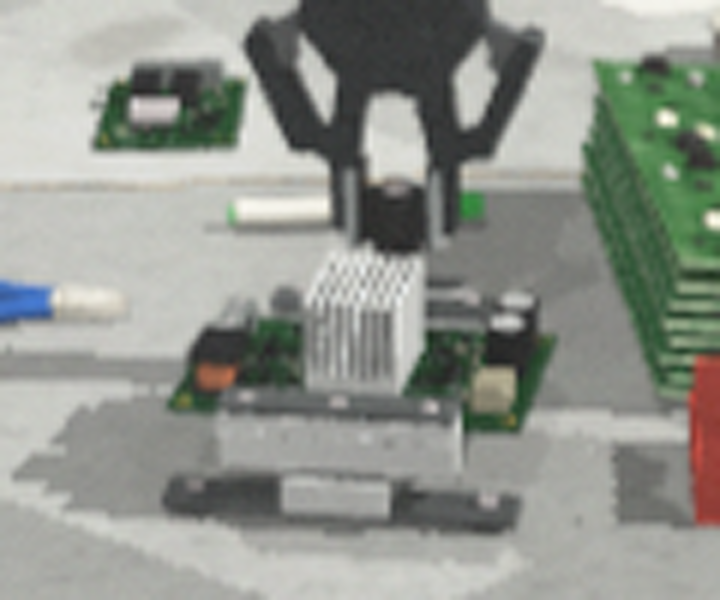

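>>> {"method": "apply_moves", "body": {
  "motion": "-1 0 0 0.003 0; -1 0 0 0.006 0; -1 0 0 0.009 0; -1 0 0 0.0115 0; -1 0 0 0.0115 0; -1 0 0 0.0115 0; -1 0 0 0.0115 0"
}}

```text
clock: 18.38
eef_pos: [528.1, -43.1, 227.7]
tcp_rot: [3.141, -0.0, 1.368]
contact_force: [5.3, 2.4, -5.4]
opening: 0.346
```

Run:
```python
from h import *
s=st()
```

```text
t 18.38 pos [528.1 -43.1 227.7] rot [ 3.1408e+00 -2.0000e-04  1.3680e+00] F [ 5.3  2.4 -5.4] M [ 0.43 -0.83  0.01] op 0.346
```

>>> {"method": "apply_moves", "body": {
  "motion": "-1 0 0 0.0012 0; -1 0 0 0.0012 0; -0.1 0 0 0.0012 0; 0.2 0 0 0.0012 0; 0.3 0 0 0.0012 0; 0.3 0 0 0.0012 0; 0.3 0 0 0.0012 0; 0.3 0 0 -0.03 0; 0.3 0 0 -0.065 0; 0.3 0 0 -0.1 0; 0.3 -0.03 0 -0.12 0; 0.3 -0.05 0 -0.12 0; 0.3 -0.05 0 -0.12 0; 0.3 -0.05 0 -0.12 0"
}}

```text
clock: 19.55
eef_pos: [517.3, -92.7, 347.7]
tcp_rot: [3.141, -0.0, 1.366]
contact_force: [0.2, 0.5, 0.1]
opening: 0.651
```

Run:
```python
from h import *
s=st()
f=save("wrist","w12"); g=save("side","s12")
H=np.array([509.8,-131.0]);a=-.203;c,sn=np.cos(a),np.sin(a)
def hw(x,y,z): return [H[0]+c*x-sn*y,H[1]+sn*x+c*y,z]
im=f["img"][:,:,::-1].copy()
for P in [hw(0,89.5,80),hw(-50,46.5,53),hw(50,46.5,53),hw(-50,-46.5,53),hw(50,-46.5,53)]+[hw(x,y,43) for x in(-75,75) for y in (-50,50)]:
    p=proj(f,P)[0]; cv2.drawMarker(im,tuple(int(v) for v in p.round()),(0,0,255),0,8,1)
cv2.imwrite("pics/w12m.png",im)
cv2.imwrite("pics/s12z.png",cv2.resize(g["img"][190:290,260:380,::-1],None,fx=6,fy=6,interpolation=cv2.INTER_CUBIC))
for q in ("knob","sliding_jaw","power_board","heatsink"): print(q,[np.round(d["point"],1) for d in spotter.place_of(q,"wrist")[:1]])
print("exp",hw(0,89.5,68),hw(0,51.5,40),hw(0,0,71))
```

```text
t 19.55 pos [517.3 -92.7 347.7] rot [ 3.1414e+00 -1.0000e-04  1.3661e+00] F [0.2 0.5 0.1] M [-0.02 -0.05 -0.02] op 0.651
knob [array([525.9, -44.2,  70. ])]
sliding_jaw []
power_board [array([ 508.2, -132.8,   35.3])]
heatsink [array([ 510.1, -127.9,   71.5])]
exp [np.float64(527.8439725735738), np.float64(-43.3377786400315), 68] [np.float64(520.182844553509), np.float64(-80.55749273700137), 40] [np.float64(509.8), np.float64(-131.0), 71]
```

View pics/w12m.png

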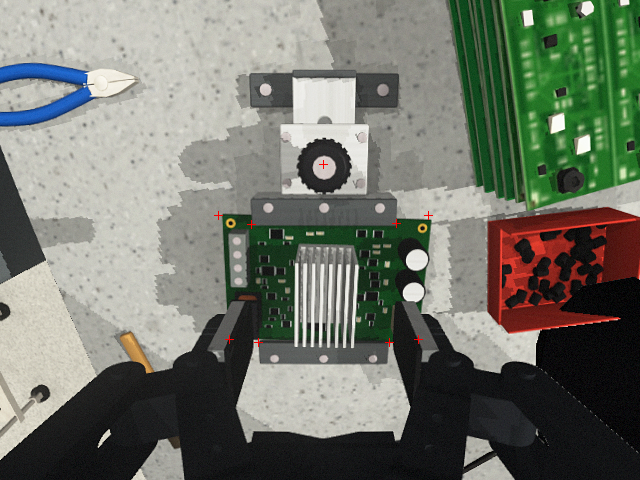

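View pics/s12z.png

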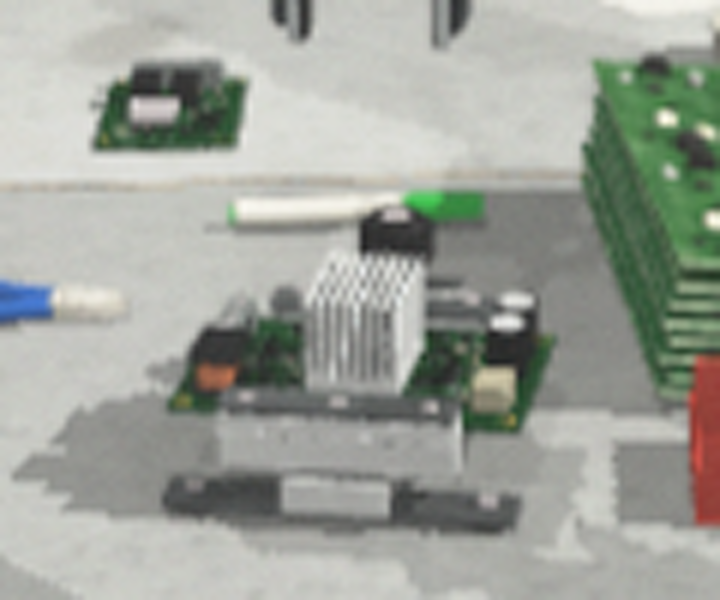

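Run:
```python
from h import *
import cv2
im=cv2.imread("pics/w12.png")
cv2.imwrite("pics/w12z.png",cv2.resize(im[185:375,205:445],None,fx=3.3,fy=3.1,interpolation=cv2.INTER_CUBIC)[:600,:800])
```

```text
(no output)
```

View pics/w12z.png

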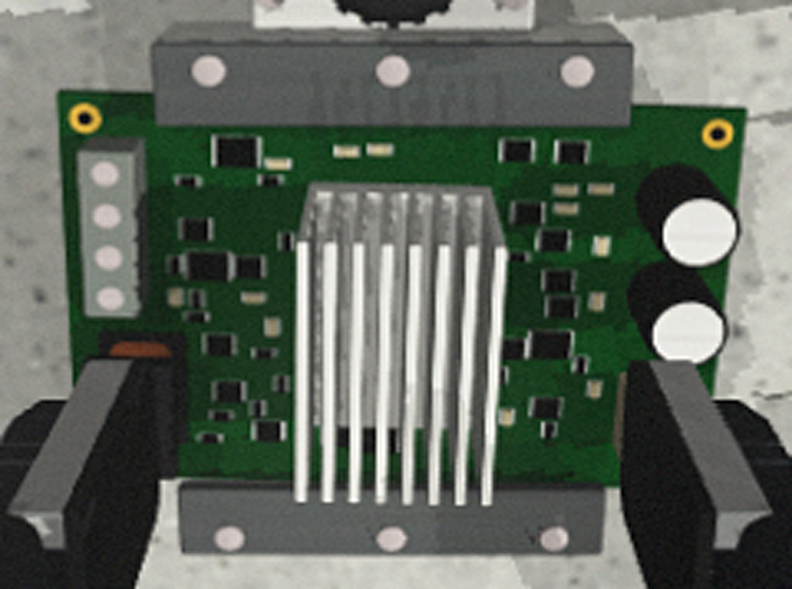

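Run:
```python
from h import *
f=grab_frame("wrist")
C=lambda pts,z: onplane(f,[(205+(x+.5)/3.3-.5,185+(y+.5)/3.1-.5) for x,y in pts],z)
L=C([(153,125),(632,126),(180,484),(604,485)],53); B=C([(58,90),(747,107)],43); F=C([(165,476),(615,487)],43)
a=-.203; ux=np.array([np.cos(a),np.sin(a)]);uy=np.array([-np.sin(a),np.cos(a)]);H=np.array([509.8,-131.])
for n,P in(("lips",L),("board far",B),("near",F)): print(n,[(round((p[:2]-H)@ux,1),round((p[:2]-H)@uy,1)) for p in P])
```

```text
lips [(np.float64(-50.0), np.float64(46.9)), (np.float64(49.9), np.float64(46.8)), (np.float64(-48.8), np.float64(-43.8)), (np.float64(48.8), np.float64(-43.9))]
board far [(np.float64(-72.1), np.float64(52.5)), (np.float64(76.5), np.float64(48.8))]
near [(np.float64(-54.1), np.float64(-47.6)), (np.float64(53.3), np.float64(-50.5))]
```

The board is held, but it sits about 1.4° skew within the groove play. I'll square it by closing gently on the heatsink.

>>> {"method": "apply_moves", "body": {
  "motion": "0.3 -0.02 0 0 0; 0.3 -0.0397 0 0 0; 0.3 -0.0397 0 0.03 0; 0.3 -0.0397 0 0.065 0; 0.3 -0.0397 0 0.095 0; 0.3 -0.0397 0 0.11 0; 0.3 -0.0397 0 0.115 0; 0.3 -0.0397 0 0.115 0; 0.2 -0.0397 0 0.115 0; 0.1 -0.0397 0 0.115 0; 0 -0.0397 0 0.115 0; -0.1 -0.0397 0 0.115 0; -0.2 -0.0397 0 0.115 0; -0.2 -0.0397 0 0.115 0; -0.2 -0.0397 0 0.115 0; -0.2 -0.0397 0 0.115 0",
  "squeeze": 25
}}

```text
clock: 21.23
eef_pos: [510.4, -131.1, 233.9]
tcp_rot: [3.139, -0.0, 1.368]
contact_force: [-0.2, 0.3, 5.8]
opening: 0.466
```

Run:
```python
from h import *
s=st(); save("wrist","w13")
```

```text
t 21.23 pos [ 510.4 -131.1  233.9] rot [ 3.139  -0.      1.3677] F [-0.2  0.3  5.8] M [ 0.15  0.1  -0.13] op 0.466
```

View pics/w13.png

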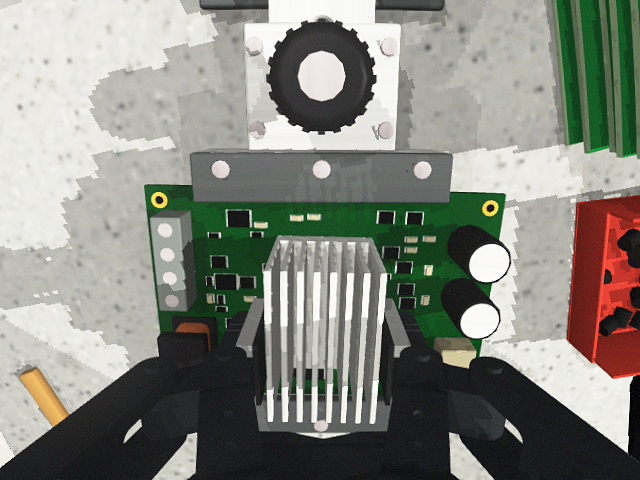

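>>> {"method": "apply_moves", "body": {
  "motion": "-1 0 0 0 0; -1 0 0 0 0; -1 0 0 0 0; -1 0 0 0 0; -1 0 0 0 -0.004; -1 0 0 0 -0.008; -1 0 0 0 -0.008; -1 0 0 0 -0.008; -1 0 0 0 -0.008",
  "squeeze": 50
}}

```text
clock: 22.03
eef_pos: [510.4, -131.1, 234.0]
tcp_rot: [3.139, 0.0, 1.393]
contact_force: [-0.5, 0.9, 7.7]
opening: 0.463
```

Run:
```python
from h import *
s=st(); save("wrist","w14")
```

```text
t 22.03 pos [ 510.4 -131.1  234. ] rot [3.1389e+00 2.0000e-04 1.3932e+00] F [-0.5  0.9  7.7] M [ 0.09  0.2  -0.  ] op 0.463
```

View pics/w14.png

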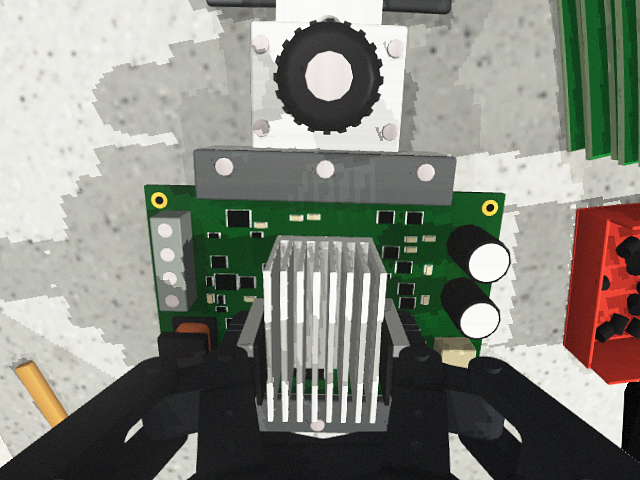

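>>> {"method": "apply_moves", "body": {
  "motion": "0 0 0 0 0; 0.15 0 0 0 0; 0.3 0 0 0 0; 0.3 0 0 0 0; 0.3 0 0 0 0; 0.3 0 0 -0.02 0; 0.3 0 0 -0.05 0; 0.3 0 0 -0.085 0; 0.3 0 0 -0.116 0; 0.3 0.04 0 -0.116 0.008; 0.3 0.04 0 -0.116 0.008; 0.3 0.04 0 -0.116 0.008"
}}

```text
clock: 23.08
eef_pos: [516.9, -90.5, 348.8]
tcp_rot: [3.141, -0.0, 1.37]
contact_force: [-0.3, 0.4, 0.2]
opening: 0.65
```

Run:
```python
from h import *
s=st()
im=save("wrist","w15")["img"][:,:,::-1]; g=save("side","s15")
cv2.imwrite("pics/w15z.png",cv2.resize(im[185:375,205:445],None,fx=3.3,fy=3.1,interpolation=cv2.INTER_CUBIC)[:600,:800])
cv2.imwrite("pics/s15z.png",cv2.resize(g["img"][190:290,260:380,::-1],None,fx=6,fy=6,interpolation=cv2.INTER_CUBIC))
```

```text
t 23.08 pos [516.9 -90.5 348.8] rot [ 3.1409e+00 -1.0000e-04  1.3703e+00] F [-0.3  0.4  0.2] M [-0.   -0.01 -0.04] op 0.65
```

View pics/w15z.png

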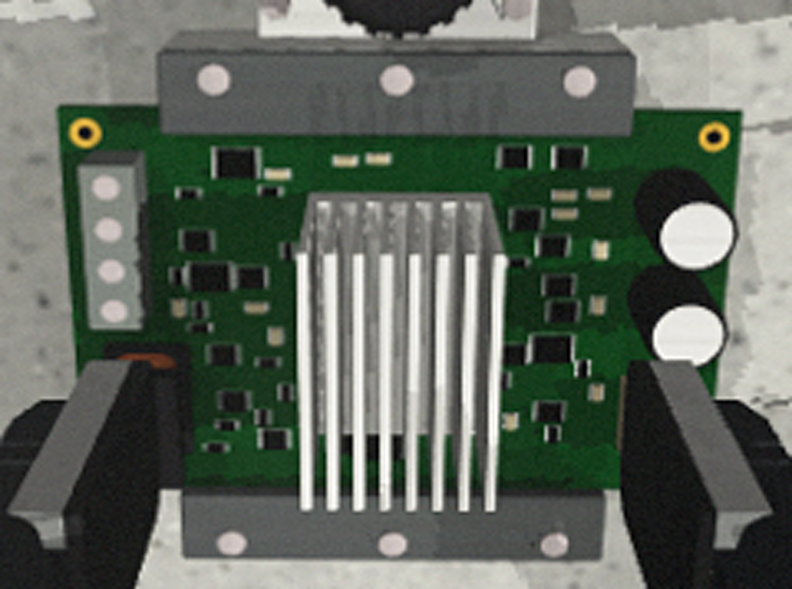

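View pics/s15z.png

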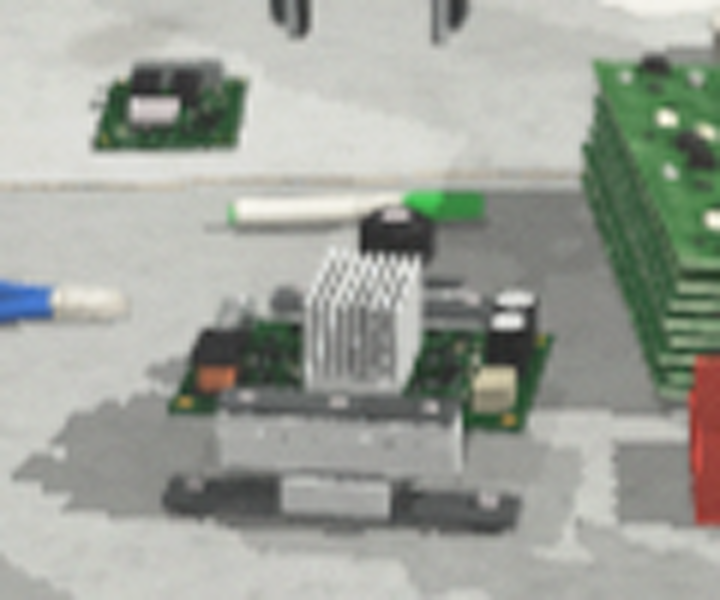

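Run:
```python
from h import *
f=grab_frame("side")
for z in (80,83,89): 
    p=proj(f,[[527.9,-43.2,z]])[0]; print(z,p,(p-[260,190])*6)
t=grab_frame("top"); print(proj(t,[[527.9,-43.2,80]]))
print([np.round(d["point"],1) for c in("side","top","wrist") for d in spotter.place_of("knob",c)[:1]])
```

```text
80 [325.03961597 225.447659  ] [390.23769579 212.68595399]
83 [325.02139386 224.40217063] [390.12836319 206.41302378]
89 [324.98487545 222.30704062] [389.90925272 193.84224373]
[[342.47631919 258.07124788]]
[array([527.7, -43.9,  70.5]), array([527.1, -43.4,  67.7]), array([527.1, -45.1,  71.6])]
```

Run:
```python
from h import *
print(r.sign_off()); st()
```

```text
the job is handed in; nothing more can be done
None
the job is handed in; nothing more can be done
```

The heatsink board is clamped in the holder and the job is handed in, at about 23 s of the 58 s allowed. The sign-off gave no verdict.

1. I pulled the plunger, slid the jaw 48 mm out to the outermost hole and let the pin drop in.
2. I carried the heatsink board over, set it down gently on both ledges and released it.
3. I pulled the plunger again and slid the jaw in to the middle hole. Measured travel was 23.8 mm, and the pin dropped in.
4. The clamped board was about 1.4° skew within the groove play, so I gripped the heatsink lightly, turned the board straight and let go.

**Last checks:**
- **Board:** in the last wrist picture it is square to the jaws, with both long edges under the lips. Before straightening I measured it about 1 mm off centre lengthwise; I did not measure it again afterwards.
- **Plunger:** the knob top is where it should be at home height (80 mm) in the side picture. The network's knob heights were 67.7 to 71.6 mm against 68 mm expected, which agrees within its error.
- **Surroundings:** the gripper was clear with no contact force. The small board and marker had not moved in the last side picture. I did not check the other items individually, but the arm did not work near them.

No check failed.

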